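# Open the lime well of the bar caddy

### The job

Open the lime side of the steel citrus caddy for service. Push the turn-button catch round a quarter turn with a fingertip so that it lies along the middle web and frees the lids, then hook a fingertip under the pull lip of the lid over the limes and flip that lid up and over past upright, so that its own weight keeps it leaning open, and draw the hand clear. Ease the lid over, neither flinging it nor letting it drop, leave the lemon lid shut and the fruit untouched, and do not lift the caddy, shove it along the counter or disturb the jigger, shaker and tumbler that stand by it.

Things in the scene. Friction and masses are not known exactly. Their poses are not given: they have to be found in the camera images.
- caddy: brushed-steel bar caddy, loose on four rubber feet, 2.6 kg: open box 120 mm deep (x), 300 wide (y), rim 100 mm high. Origin at the centre of its underside. It stands end-on: its x, to the hinged back, points to the robot's left (yaw 1.57 +- 0.3), its y to the robot. A 24 mm wide web along x, top at z = 101 mm, parts two wells; each has a lid and a loose black pan of fruit, all below z = 82 mm
- catch (a joint): turn-button catch, a steel bar turning about an upright pin, rad: 0 = across (along the caddy's y), blocking both lids; grows clockwise seen from above (its near end, +y, goes to the hinged side); stop at 1.571 = along the web (caddy's x), lids free. Starts within 0.25 of 0, stays where it is left, turns at most 0.35 the other way, frees the lids only in its last 0.25 rad
- catch_pivot (a point): point on the catch's pin, half-way up the bar: x = -26, y = 0, z = 114 mm on the caddy; axes as the caddy's. The bar is centred on it: 60 mm long, 10 mm wide, 13 mm tall, its underside 2.5 mm above the shut lids. Friction about 0.03 N m (1 to 2 N at the bar's end)
- lid_near (a joint): lid over the near well (the caddy's +y), rad: 0 = shut, 1.571 = upright, 1.95 = leaning back on its stop. Plain hinge, no spring: it falls shut if let go short of about 1.5 and falls open to the stop beyond about 1.6. Clear panel in a flat steel frame, 134 mm wide (y), 125 mm from hinge to front edge, 4 mm thick, about 0.18 kg; shut, its top is at z = 105 mm
- lid_far (a joint): the same for the lid over the far well (the caddy's -y)
- lip_near (a point): middle of the rolled edge (radius 3 mm) of the near lid's pull lip; moves with the lid, axes as the caddy's when shut. The lip, 100 mm wide, 3 mm thick, sweeps from the lid's front edge forward and up at 40 degrees; its edge is 144 mm from the hinge and 17 mm above the lid's mid-plane. Lid shut: free space under the lip, caddy's front wall 21 mm behind its edge; lifting takes 1 to 2 N
- lip_far (a point): the same point on the far lid's pull lip, which is alike
- hinge_near (a point): middle of the near lid's hinge line: x = 63, y = 80, z = 103 mm on the caddy; the line runs along the caddy's y
- hinge_far (a point): middle of the far lid's hinge line: x = 63, y = -80, z = 103 mm on the caddy
- lime_pan: black insert pan, 102 x 122 x 70 mm, that holds the two limes (small, round, 52 x 43 mm); it sits in the near or the far well. Origin at the centre of its underside
- lemon_pan: the same pan with the two lemons (bigger and pointed, 72 to 77 mm long, 52 to 56 mm across), in the other well. Origin at the centre of its underside
- lime_1: lime in the lime pan (do not touch)
- lime_2: lime in the lime pan (do not touch)
- lemon_1: lemon in the lemon pan (do not touch)
- lemon_2: lemon in the lemon pan (do not touch)
- jigger_copper: copper jigger, 43 mm across, 84 mm tall, loose bystander behind the caddy's hinged side. Origin under its centre
- sugar_shaker: glass sugar shaker, 44 mm across, 90 mm tall, loose bystander by the caddy's far end. Origin under its centre
- tumbler: glass tumbler, 79 mm across, 90 mm tall, loose bystander behind the caddy's hinged side. Origin under its centre

How it is judged (in metres and radians):
On the way, in this order (a step that is already met when the one before it is completed fails the run):
1. the catch is turned to lie along the web while both lids are still shut (value of joint catch above 1.4 rad and value of joint each of lid_near, lid_far below 0.1 rad), for 0.2 s.
2. the lid over the limes has gone past upright and leans on its stop (((y of lime_pan in the frame of caddy above 0 m and value of joint lid_near above 1.85 rad) or (y of lime_pan in the frame of caddy below 0 m and value of joint lid_far above 1.85 rad))), for 0.2 s.
At the end, for the whole second after the job is handed in: The lid over the limes leans open on its stop (over 1.85 rad) with nothing holding it, the lemon lid is shut (under 0.05 rad), the catch lies along the web (over 1.3 rad), and the caddy stands level within 30 mm of where it was (((y of lime_pan in the frame of caddy above 0 m and value of joint lid_near above 1.85 rad and value of joint lid_far below 0.05 rad) or (y of lime_pan in the frame of caddy below 0 m and value of joint lid_far above 1.85 rad and value of joint lid_near below 0.05 rad)) and value of joint catch above 1.3 rad and distance of caddy from where it was at the start of the episode below 0.03 m and angle between caddy's own z axis and vertical below 0.03 rad and linear speed of caddy below 0.01 m/s); the robot touches nothing.
It fails at once if the lid over the lemons is opened ((y of lime_pan in the frame of caddy above 0 m and value of joint lid_far above 0.2 rad) or (y of lime_pan in the frame of caddy below 0 m and value of joint lid_near above 0.2 rad)).
It fails at once if a lid is flung open or drops shut (over 6 rad/s) (velocity of joint any of lid_near, lid_far above 6 rad/s or velocity of joint any of lid_near, lid_far below -6 rad/s).
It fails at once if the caddy is lifted, tipped or shoved more than 30 mm (height (world z) of caddy above 0.012 m or angle between caddy's own z axis and vertical above 0.08 rad or distance of caddy from where it was at the start of the episode above 0.03 m).
It fails at once if the robot touches the fruit or the pans (contact force between any of the arm, the fingers and lime_1 above 0.5 N or contact force between any of the arm, the fingers and lime_2 above 0.5 N or contact force between any of the arm, the fingers and lemon_1 above 0.5 N or contact force between any of the arm, the fingers and lemon_2 above 0.5 N or contact force between any of the arm, the fingers and lime_pan above 0.5 N or contact force between any of the arm, the fingers and lemon_pan above 0.5 N).
It fails at once if the jigger, the shaker or the tumbler is moved or knocked over (distance of any of jigger_copper, sugar_shaker, tumbler from where it was at the start of the episode above 0.02 m or angle between any of jigger_copper, sugar_shaker, tumbler's own z axis and vertical above 0.3 rad).
It also fails if it takes over 58 s, if anything falls off the work surface, if the arm or the gripper's body presses on something with over 40 N, if the wrist force passes 120 N, or if a joint passes its speed limit or range.

### The arm

A 6-joint arm with a two-finger parallel gripper is mounted at the origin on a cart in front of the work surface, level with it; the furniture and walls round the work are solid. World frame = base frame: x ahead of the robot, y to its left, z up, the work surface at z = 0. Lengths are in mm, angles in rad, forces in N, time in s.
With the tool pointing down it reaches from about 350 to 800 mm from the base axis. Payload 7.3 kg.
Tool frame: the origin (TCP) lies between the finger pads; the fingertips stand 17 mm ahead of it and the grasp point (between the pads) lies 2 mm behind it (manip.tip_reach is the distance from the TCP to the fingertips, in mm); z points along the fingers, y is the direction in which the jaws open and shut (so a half turn about z gives the same grasp; the last joint's range is limited). The gripper opens to 85 mm and grips with 20 to 120 N. Pads are 22 mm wide; open, the fingers measure 114 mm over their backs; the gripper's body (76 mm by 85 mm) begins 54 mm behind the grasp point. The pads swing forward as they close: fully open they stand 13 mm farther back than shut.
Start: joints at [-1.257, 0.342, 1.524, -0, 1.275, -0.146], TCP at [233.002, -470.481, 248.322] pointing down, gripper open.
Joint ranges: [-2.53, 2.53], [-0.77, 2.02], [0.04, 2.7], [-1, 4.14], [0.28, 2.66], [-3.11, 3.11]. Speed limits (rad/s): [2.57, 2.57, 3.14, 3.14, 3.14, 3.14].

### API

Orientations are given as a unit quaternion [x, y, z, w].
In Python, from bench import get_state, get_image, manip gives the robot as it stands.
- The arm moves only by the tool apply_moves, never from a script. Its argument "deltas" is a list of rows, each a list of 5 numbers: the closure, from 0 (fully open) to 1 (shut), then the shift along the tool's x, y, z in cm, then the turn about the tool's z in rad. A call has 1 to 20 rows; each row shifts and turns the pose as measured when the row begins, along the tool's axes as they then stand; what a row does not reach is not made up. A row lasts 1/12 s, in which the tool goes at most 41.7 mm and 7.16 degrees, less where a joint would pass 70% of its speed; a pose out of reach is approached as far as the arm can. A call is refused whole if a number of a shift passes 4.17 or a number of a turn 0.125, either way. A call with a gripper value outside its range is refused whole. The fingers move at their own pace and stop on an object; "force" is the grip in N (left out, the last holds). Time passes only in rows, so rows that do not move let the fingers close. It gives the time, the measured TCP pose, the force and the opening at its end, in the units of the state.
- get_state(): the state, without advancing time (a new reading comes with each control period).
- get_image(name): name is "side" or "top"; returns a dict with "img" (420x560x3 uint8, red, green, blue), "fov_y" (degrees; the focal length in pixels is half the picture's height over the tangent of half this angle, whatever the lens; pixels are square), "cx", "cy" (the principal point, pixels), "R" (3x3) and "t" (3): a world point X has camera coordinates R X + t. Camera axes: x right, y down, z forward; pixel columns grow to the right and rows downward; lengths in mm; the calibration is good to about 2 mm. A picture is of the moment at which its call begins. There is no depth.
- manip.hand_in(): hands the job in, once; it reports no verdict.
The state is a dict: "t": time; "joints": joint angles; "qvel": joint speeds; "tau": joint torques, N m; "tcp_pos": TCP position; "orientation": TCP orientation; "contact_force": force on the tool from outside, world axes, zero at the start; "wrist_torque": the same for the moment, N m; "opening": finger opening in mm.
Only numpy, scipy, OpenCV 4.12 (cv2) and the standard library are available. Lean on these libraries where they do the work, as an engineer would, in place of code of your own. Each camera call takes 0.05 s, during which the arm holds its last target. There are 200 camera calls.

## Working session

There is one attempt and no reset: what is moved stays moved. The work goes in short steps, Python scripts to look and compute and a tool call to move; the robot and the scene stay as the last step left them, time stands still between calls to the robot, and variables do not carry over. Pictures are saved under pics/ and viewed, about 8 in all and at most 12, crops included, and the job is handed in when it is done.

Besides the shell and the picture viewer there is one more tool, called after "Request:" by a JSON object that holds its "op" and its "data", one argument or row to a line. apply_moves: Moves the arm, as the interface text tells. Its arguments: {"type":"object","properties":{"deltas":{"type":"array","items":{"type":"array","items":{"type":"number"}}},"force":{"type":"number"}},"required":["deltas"]}

```bash
mkdir -p pics; ls; python3 - <<'E'
from bench import get_state,get_image,manip
import cv2,numpy as np
s=get_state();print(s)
for n in("top","side"):
    d=get_image(n);cv2.imwrite(f"pics/{n}0.png",d["img"][:,:,::-1]);print(n,d["fov_y"],d["cx"],d["cy"],np.round(d["R"],4).tolist(),np.round(d["t"],1))
E
```

```text
pics
{'t': 0.0, 'joints': array([-1.25698730e+00,  3.42742577e-01,  1.52502219e+00, -9.27962206e-06,
        1.27542974e+00, -1.46010908e-01]), 'qvel': array([ 0.00138292,  0.00097655, -0.00015817,  0.00014906,  0.00093957,
       -0.00068754]), 'tau': array([-1.50650052e-03, -4.33678794e+01, -2.46014571e+01, -2.90990783e-04,
        8.05597461e-03,  2.35276315e-05]), 'tcp_pos': array([ 232.88007451, -470.09237288,  247.61384545]), 'orientation': array([ 9.73686296e-01,  2.27891105e-01, -7.15401129e-05, -7.97734370e-04]), 'contact_force': array([-0.12289804, -0.49477287, -0.55648169]), 'wrist_torque': array([ 0.01458159, -0.01371556, -0.02528038]), 'opening': 85.76852560472729}
top 43.57572741385487 268.3101823154072 211.98888393104895 [[0.0092, -0.9999, -0.0048], [-0.9888, -0.0084, -0.1493], [0.1493, 0.0061, -0.9888]] [ 141.1  600.7 1062.2]
side 49.43969281932454 271.8237275811078 213.1101921875113 [[-0.9983, -0.0586, -0.0079], [-0.0333, 0.668, -0.7434], [0.0488, -0.7418, -0.6688]] [ 597.8   -6.6 1076.4]
```

View pics/top0.png

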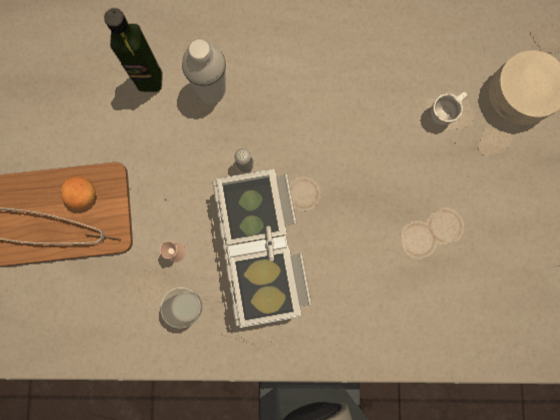

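View pics/side0.png

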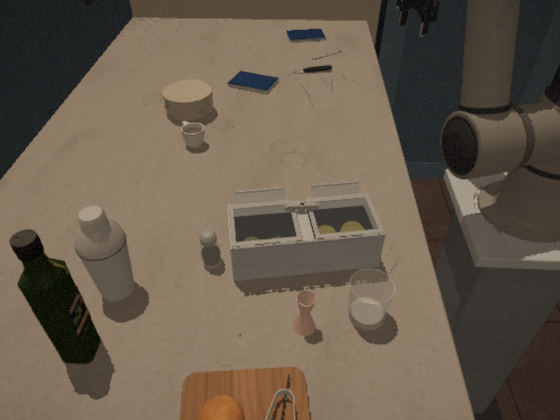

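The top view shows the caddy at about (262,248). The limes are in the far (upper) well and the lemons in the near well. The catch is at about (268,243), the jigger at (172,252), the tumbler at (182,308) and the shaker at (243,158). I'll zoom in to pick the corners precisely.

```bash
python3 - <<'E'
import cv2
a=cv2.imread("pics/top0.png")[160:335,200:325]
a=cv2.resize(a,None,fx=4,fy=4,interpolation=cv2.INTER_CUBIC)
b=cv2.imread("pics/side0.png")[175:285,220:390]
cv2.imwrite("pics/topc.png",cv2.resize(a,None,fx=.85,fy=.85));cv2.imwrite("pics/sidec.png",cv2.resize(b,None,fx=4,fy=4,interpolation=cv2.INTER_CUBIC))
E
```

```text
(no output)
```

View pics/topc.png

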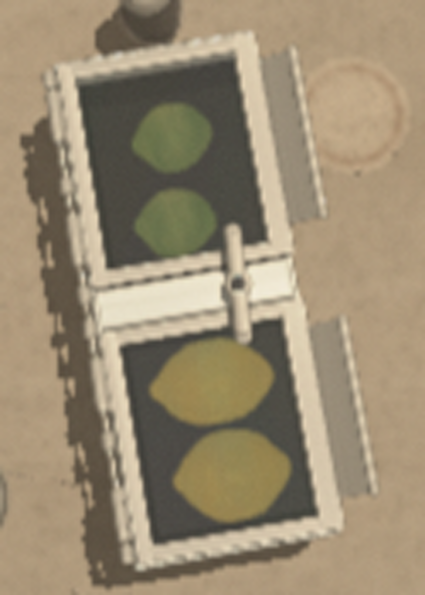

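View pics/sidec.png

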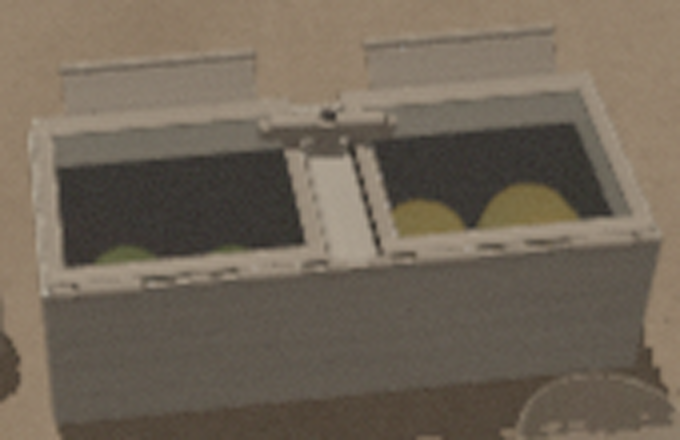

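```bash
cat > h.py <<'E'
import numpy as np
from bench import get_state,get_image
from scipy.optimize import least_squares
def proj(d,X):
    f=210/np.tan(np.radians(d["fov_y"]/2)); c=np.asarray(X,float)@np.array(d["R"]).T+d["t"]
    return np.c_[d["cx"]+f*c[:,0]/c[:,2],d["cy"]+f*c[:,1]/c[:,2]]
def ray(d,px,z):
    f=210/np.tan(np.radians(d["fov_y"]/2)); R=np.array(d["R"]);o=-R.T@d["t"]
    v=R.T@np.array([(px[0]-d["cx"])/f,(px[1]-d["cy"])/f,1]);return o+v*(z-o[2])/v[2]
def c2w(p,X):
    c,s=np.cos(p[2]),np.sin(p[2]);X=np.asarray(X,float)
    return np.c_[p[0]+c*X[:,0]-s*X[:,1],p[1]+s*X[:,0]+c*X[:,1],X[:,2]]
E
python3 - <<'E'
from h import *
T=get_image("top");S=get_image("side")
P=[[-81,-130,122],[-81,-30,122],[-81,30,122],[-81,130,122],[-26,0,121]]
PT=P+[[-62,-147,105],[-62,147,105]]
tp=np.array([[294,50],[322,218],[345,318],[376,492],[237,283],[253,35],[342,525]])/3.4+[200,160]
sp=np.array([[62,70],[255,53],[365,43],[552,27],[328,114]])/4+[220,175]
f=lambda p:np.r_[(proj(T,c2w(p,PT))-tp).ravel(),(proj(S,c2w(p,P))-sp).ravel()]
r=least_squares(f,[500,0,1.57],x_scale=[100,100,1]);print(r.x.round(3));print(r.fun.reshape(-1,2).round(1).tolist())
p=r.x
pe=[ray(T,np.array(q)/3.4+[200,160],121) for q in([231,228],[245,340])];d=pe[1]-pe[0]
print("catch ends",np.round(pe,1),"dir",np.arctan2(d[1],d[0])-p[2]-np.pi/2, np.hypot(*d[:2]))
for n,q,z in(("jig",(172,245),84),("tum",(182,302),90),("shk",(243,154),90)):print(n,ray(T,q,z).round())
print(c2w(p,[[-26,0,114],[63,-80,103],[-81,-80,120],[-60,0,0]]).round(1))
E
```

```text
[522.372 168.185   1.756]
[[-0.9, -1.1], [0.1, -1.2], [-1.1, -0.4], [-0.6, 0.0], [0.0, -0.3], [0.2, -1.3], [0.8, 0.6], [0.8, -0.8], [0.3, -0.7], [1.1, -0.6], [0.8, -0.6], [0.9, 0.2]]
catch ends [[558.2 146.4 121. ]
 [494.  137.9 121. ]] dir -6.335215762074134 64.72285989813933
jig [525. 340.  84.]
tum [412. 315.  90.]
shk [713. 199.  90.]
[[527.2 142.6 114. ]
 [589.4 244.8 103. ]
 [615.9 103.3 120. ]
 [533.4 109.2   0. ]]
```

The fit puts the caddy at (522,168) mm with yaw 1.756. The catch is at about 0.05 rad and the limes are in the far well. The plan is to shut the gripper and align the tool's x with the caddy's x, then push the catch's near end round with the finger corner. After that, the finger's flat side goes against the lip edge from the front and moves up and over.

Request:
{"op": "apply_moves", "data": {
  "deltas": [
    [1,0,0,0,-0.12],
    [1,0,0,0,-0.12],
    [1,0,0,0,-0.12],
    [1,0,0,0,-0.12],
    [1,0,0,0,-0.12],
    [1,0,0,0,-0.12],
    [1,0,0,0,-0.12],
    [1,0,0,0,-0.12],
    [1,0,0,0,-0.12],
    [1,0,0,0,-0.12],
    [1,0,0,0,-0.096]
  ],
  "force": 30
}}

```text
t: 1.12
tcp_pos: [232.5, -468.9, 245.4]
orientation: [0.619, 0.786, 0.002, -0.003]
contact_force: [0.1, 0.0, -0.6]
opening: -0.3
```

```bash
cat > w.py <<'E'
from h import *
from bench import manip
from scipy.spatial.transform import Rotation as Ro
import sys
p=[522.4,168.2,1.756]
s=get_state();R=Ro.from_quat(s["orientation"]).as_matrix();d=s["tcp_pos"][:2]-p[:2];c,n=np.cos(p[2]),np.sin(p[2])
q=np.array([c*d[0]+n*d[1],-n*d[0]+c*d[1],s["tcp_pos"][2]])
yw=np.arctan2(R[1,0],R[0,0])
print("t",round(s["t"],2),"caddy xyz",q.round(1),"yaw err",round(yw-p[2],3),"F",(Ro.from_euler('z',-p[2]).apply(s["contact_force"])).round(1),"op",round(s["opening"],1),"tilt",R[2,2].round(4),"tip",manip.tip_reach,"j",s["joints"].round(2))
for a in sys.argv[1:]:
    t=np.array(eval(a),float);W=Ro.from_euler('z',p[2]).apply(t-q);print(a,"tool cm",(R.T@W/10).round(2))
E
python3 w.py [-65,36.5,240] [-50,36.5,129] [-42,36.5,129]
```

```text
t 1.12 caddy xyz [-572.8  402.3  245.4] yaw err 0.052 F [ 0.  -0.1 -0.6] op -0.3 tilt -1.0 tip 17.0 j [-1.26  0.35  1.53 -0.    1.28 -1.49]
[-65,36.5,240] tool cm [48.82 39.15  0.85]
[-50,36.5,129] tool cm [50.24 39.23 11.96]
[-42,36.5,129] tool cm [51.04 39.27 11.96]
```

Request:
{"op": "apply_moves", "data": {
  "deltas": [
    [1,0,0,0,0.052],
    [1,2.3,2.5,0,0],
    [1,2.3,2.5,0,0],
    [1,2.3,2.5,0,0],
    [1,2.3,2.5,0,0],
    [1,2.3,2.5,0,0],
    [1,2.3,2.5,0,0],
    [1,2.3,2.5,0,0],
    [1,2.3,2.5,0,0],
    [1,2.3,2.5,0,0],
    [1,2.3,2.5,0,0],
    [1,2.3,2.5,0,0],
    [1,2.3,2.5,0,0],
    [1,2.3,2.5,0,0],
    [1,2.3,2.5,0,0],
    [1,2.3,2.5,0,0],
    [1,0,0,0,0]
  ]
}}

```text
t: 2.53
tcp_pos: [547.7, -41.4, 244.1]
orientation: [0.64, 0.768, 0.002, -0.004]
contact_force: [-0.9, -0.8, -0.5]
opening: 0.3
```

```bash
python3 w.py [-65,36.5,200] [-52,36.5,129]
```

```text
t 2.53 caddy xyz [-210.7   13.7  244.1] yaw err -0.004 F [-0.6  1.  -0.5] op 0.3 tilt -1.0 tip 17.0 j [-0.22  0.39  1.46  0.01  1.3  -0.4 ]
[-65,36.5,200] tool cm [14.52 -2.32  4.55]
[-52,36.5,129] tool cm [15.75 -2.31 11.66]
```

Request:
{"op": "apply_moves", "data": {
  "deltas": [
    [1,3.2,-0.5,0.8,0],
    [1,3.2,-0.5,0.8,0],
    [1,3.2,-0.5,0.8,0],
    [1,3.2,-0.5,0.8,0],
    [1,3.0,-0.4,0.8,0],
    [1,0,0,2,0],
    [1,0,0,2,0],
    [1,0,0,1.8,0],
    [1,0,0,0,0]
  ]
}}

```text
t: 3.28
tcp_pos: [492.7, 118.9, 142.5]
orientation: [0.638, 0.77, 0.002, -0.004]
contact_force: [-1.5, 0.7, 0.3]
opening: -0.3
```

```bash
python3 w.py [-50,36.5,129]
```

```text
t 3.28 caddy xyz [-43.   38.3 142.5] yaw err 0.002 F [0.9 1.4 0.3] op -0.3 tilt -1.0 tip 17.0 j [ 0.08  0.42  1.72  0.01  1.   -0.11]
[-50,36.5,129] tool cm [-0.71  0.18  1.35]
```

Request:
{"op": "apply_moves", "data": {
  "deltas": [
    [1,-0.8,0.2,0,0],
    [1,0,0,0,0],
    [1,0,0,0.7,0],
    [1,0,0,0.5,0],
    [1,0,0,0,0],
    [1,0,0,0,0]
  ]
}}

```text
t: 3.78
tcp_pos: [498.5, 109.2, 132.5]
orientation: [0.639, 0.769, 0.003, -0.002]
contact_force: [-0.2, -0.8, 1.1]
opening: 0.2
```

```bash
python3 w.py [-50,36.5,129]; python3 - <<'E'
from h import *
import cv2
d=get_image("side")["img"][90:300,215:395,::-1];e=get_image("top")["img"][160:335,200:350,::-1]
d=cv2.resize(d,None,fx=2.5,fy=2.5,interpolation=2);e=cv2.resize(e,None,fx=2.2,fy=3*0.733,interpolation=2)
H=max(d.shape[0],e.shape[0]);P=lambda a:cv2.copyMakeBorder(a,0,H-a.shape[0],0,0,0)
cv2.imwrite("pics/m1.png",np.hstack([P(d),P(e)]))
E
```

```text
t 3.78 caddy xyz [-53.6  34.3 132.5] yaw err -0.001 F [-0.8  0.3  1.1] op 0.2 tilt -1.0 tip 17.0 j [ 0.06  0.44  1.73  0.01  0.97 -0.13]
[-50,36.5,129] tool cm [ 0.36 -0.22  0.35]
```

View pics/m1.png

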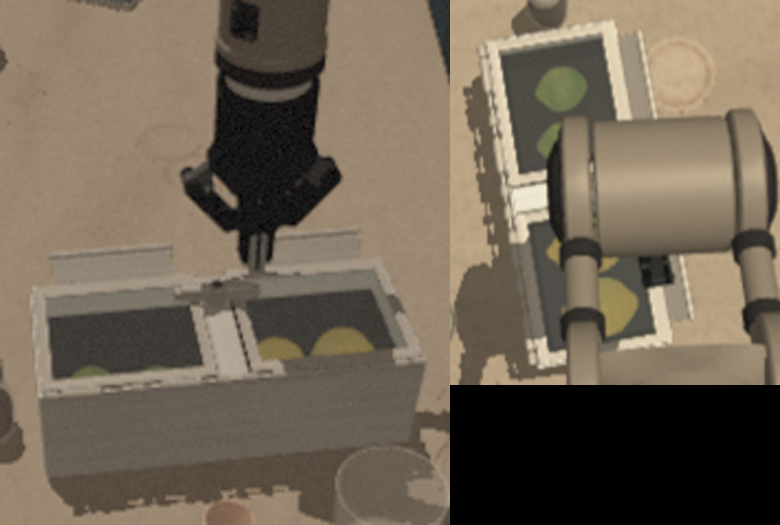

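The fingers stand in front of the bar's near half, at about (257,260) in the left picture, with the bar at (217,290). Next I push the first half of the arc.

Request:
{"op": "apply_moves", "data": {
  "deltas": [
    [1,0.3,-0.2,0.3,0],
    [1,0.5,0,0,0],
    [1,0.5,0,0,0],
    [1,0.5,0,0,0],
    [1,0.4,0.1,0,0],
    [1,0.4,0.15,0,0],
    [1,0,0,0,0]
  ]
}}

```text
t: 4.47
tcp_pos: [492.7, 137.8, 129.9]
orientation: [0.639, 0.77, 0.003, -0.002]
contact_force: [-0.6, -1.0, 0.9]
opening: -0.0
```

```bash
python3 w.py [-30.3,36,130] [-20.5,30,130] [-15,19.5,130] [-15,16,130]
```

```text
t 4.47 caddy xyz [-24.4  34.8 129.9] yaw err 0.0 F [-0.9  0.8  0.9] op -0.0 tilt -1.0 tip 17.0 j [ 0.12  0.45  1.73  0.01  0.97 -0.07]
[-30.3,36,130] tool cm [-0.59 -0.12 -0.02]
[-20.5,30,130] tool cm [ 0.39  0.48 -0.01]
[-15,19.5,130] tool cm [ 0.94  1.53 -0.  ]
[-15,16,130] tool cm [ 0.94  1.88 -0.  ]
```

Request:
{"op": "apply_moves", "data": {
  "deltas": [
    [1,0.35,0.35,0,0],
    [1,0.3,0.4,0,0],
    [1,0.2,0.4,0,0],
    [1,0.1,0.4,0,0],
    [1,0,0.3,0,0],
    [1,0,0.2,0,0],
    [1,0,0,0,0]
  ]
}}

```text
t: 5.05
tcp_pos: [509.9, 153.4, 129.3]
orientation: [0.638, 0.77, -0.0, -0.006]
contact_force: [-4.7, -1.2, 6.2]
opening: -0.1
```

```bash
python3 w.py [-15,16,130]; python3 - <<'E'
from h import *
import cv2
d=get_image("side")["img"][140:300,215:395,::-1]
cv2.imwrite("pics/m2.png",cv2.resize(d,None,fx=4,fy=3.7,interpolation=2))
E
```

```text
t 5.05 caddy xyz [-12.3  15.1 129.3] yaw err 0.002 F [-0.3  4.8  6.2] op -0.1 tilt -0.9999 tip 17.0 j [ 0.14  0.48  1.66  0.01  1.   -0.05]
[-15,16,130] tool cm [-0.27 -0.09 -0.08]
```

View pics/m2.png

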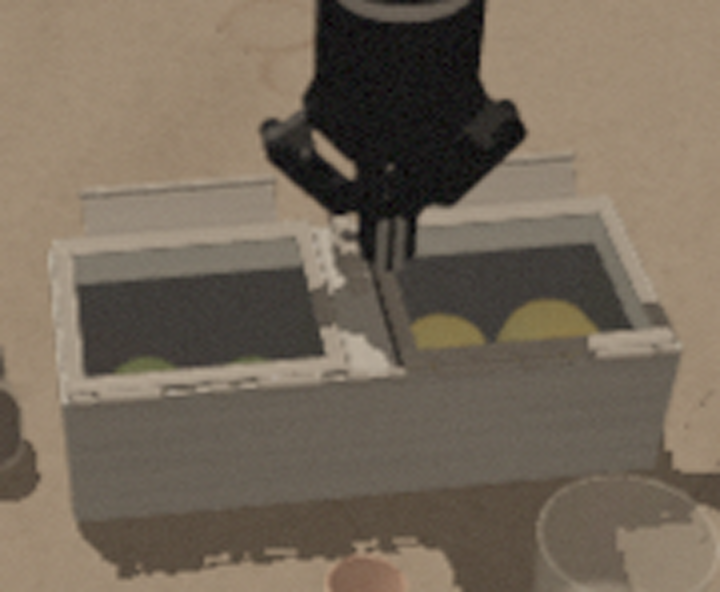

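The catch now lies along the web, at about (345,230), and the reaction of about 5 N says it is on its stop. I back off sideways, go up, and move round in front of the far lip.

Request:
{"op": "apply_moves", "data": {
  "deltas": [
    [1,0,-0.5,-0.2,0],
    [1,0,-0.3,-0.8,0],
    [1,0,0,-2,0],
    [1,0,0,-2,0],
    [1,-1.5,0.8,-1,0],
    [1,-2,2,0,0],
    [1,-2,2,0,0],
    [1,-2,2,0,0],
    [1,-1.5,1.5,0,0],
    [1,-1,1,0,0],
    [1,0,0,0,0],
    [1,0,0,0,0]
  ]
}}

```text
t: 6.1
tcp_pos: [621.6, 64.8, 201.3]
orientation: [0.638, 0.77, 0.007, 0.004]
contact_force: [-0.3, 0.1, -0.4]
opening: -0.3
```

```bash
python3 w.py [-112,-80,112];python3 - <<'E'
from h import *
import cv2
d=get_image("side")["img"][90:300,215:395,::-1];e=get_image("top")["img"][160:335,200:350,::-1]
d=cv2.resize(d,None,fx=2.5,fy=2.5,interpolation=2);e=cv2.resize(e,None,fx=2.3,fy=2.3,interpolation=2)
H=max(d.shape[0],e.shape[0]);P=lambda a:cv2.copyMakeBorder(a,0,H-a.shape[0],0,0,0)
cv2.imwrite("pics/m3.png",np.hstack([P(d),P(e)]))
E
```

```text
t 6.1 caddy xyz [-119.9  -78.4  201.3] yaw err 0.001 F [ 0.1  0.3 -0.4] op -0.3 tilt -0.9999 tip 17.0 j [-0.02  0.55  1.31  0.01  1.26 -0.21]
[-112,-80,112] tool cm [0.76 0.02 8.93]
```

View pics/m3.png

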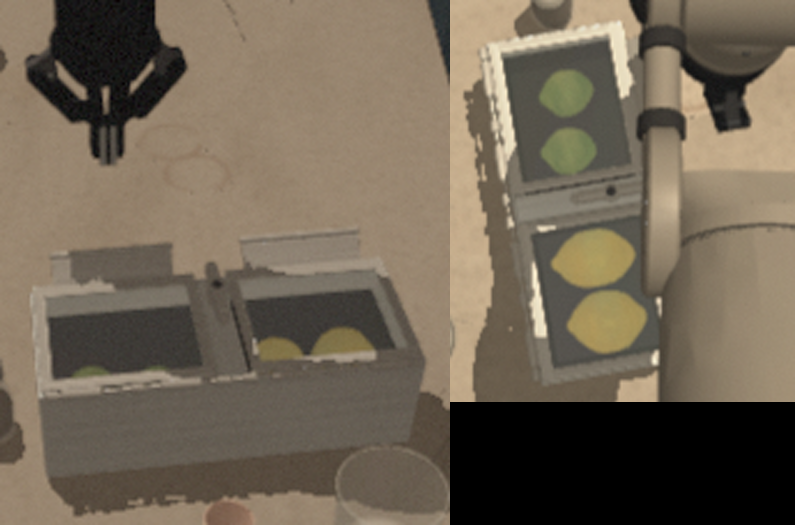

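The catch lies along the web at (605,191), and both lids are shut. I descend in front of the lime lid's lip.

Request:
{"op": "apply_moves", "data": {
  "deltas": [
    [1,0.3,0.1,2,0],
    [1,0.2,0,2.5,0],
    [1,0,0,2,0],
    [1,0,0,1,0],
    [1,0,0,0.3,0],
    [1,0,0,0,0],
    [1,0,0,0,0]
  ]
}}

```text
t: 6.78
tcp_pos: [619.4, 76.0, 125.4]
orientation: [0.636, 0.772, 0.009, 0.005]
contact_force: [0.2, -0.2, 0.5]
opening: 0.1
```

```bash
python3 w.py [-97,-80,112]
```

```text
t 6.78 caddy xyz [-108.5  -78.4  125.4] yaw err 0.007 F [-0.2 -0.2  0.5] op 0.1 tilt -0.9998 tip 17.0 j [-0.    0.62  1.41  0.01  1.09 -0.2 ]
[-97,-80,112] tool cm [1.14 0.14 1.35]
```

Request:
{"op": "apply_moves", "data": {
  "deltas": [
    [1,0,0,0.7,0],
    [1,0,0,0.6,0],
    [1,0,0,0,0],
    [1,0.4,0,0,0],
    [1,0.3,0,0,0],
    [1,0.3,0,0,0],
    [1,0,0,0,0]
  ]
}}

```text
t: 7.37
tcp_pos: [619.5, 87.0, 115.4]
orientation: [0.636, 0.771, 0.011, 0.008]
contact_force: [-0.0, -0.7, 0.7]
opening: 0.2
```

```bash
python3 w.py [-95,-80,112]
```

```text
t 7.37 caddy xyz [-97.7 -80.5 115.4] yaw err 0.007 F [-0.7  0.1  0.7] op 0.2 tilt -0.9996 tip 17.0 j [ 0.01  0.63  1.43  0.01  1.06 -0.18]
[-95,-80,112] tool cm [ 0.27 -0.06  0.34]
```

Request:
{"op": "apply_moves", "data": {
  "deltas": [
    [1,0.3,0,0,0],
    [1,0.25,0,0,0],
    [1,0.15,0,0,0],
    [1,0,0,0,0]
  ]
}}

```text
t: 7.7
tcp_pos: [619.3, 89.2, 116.3]
orientation: [0.636, 0.772, 0.008, 0.012]
contact_force: [-0.1, -0.6, 0.4]
opening: -0.0
```

```bash
python3 w.py [-95,-80,112]
```

```text
t 7.7 caddy xyz [-95.5 -80.7 116.3] yaw err 0.007 F [-0.5  0.2  0.4] op -0.0 tilt -0.9996 tip 17.0 j [ 0.02  0.63  1.43 -0.    1.06 -0.17]
[-95,-80,112] tool cm [ 0.06 -0.08  0.42]
```

Request:
{"op": "apply_moves", "data": {
  "deltas": [
    [1,0.3,0,-0.4,0],
    [1,0.3,0,-0.5,0],
    [1,0.3,0,-0.5,0],
    [1,0.3,0,-0.5,0],
    [1,0.2,0,-0.2,0]
  ]
}}

```text
t: 8.12
tcp_pos: [618.2, 93.8, 139.3]
orientation: [0.637, 0.771, 0.004, 0.018]
contact_force: [-0.6, -6.1, 0.6]
opening: 0.2
```

```bash
python3 w.py [-89.5,-80,138];python3 - <<'E'
from h import *
import cv2
d=get_image("side")["img"][120:300,215:395,::-1]
cv2.imwrite("pics/m4.png",cv2.resize(d,None,fx=3.3,fy=3.3,interpolation=2))
E
```

```text
t 8.12 caddy xyz [-90.7 -80.5 139.3] yaw err 0.005 F [-5.9  1.7  0.6] op 0.2 tilt -0.9993 tip 17.0 j [ 0.04  0.61  1.4  -0.02  1.1  -0.14]
[-89.5,-80,138] tool cm [ 0.13 -0.05  0.12]
```

View pics/m4.png

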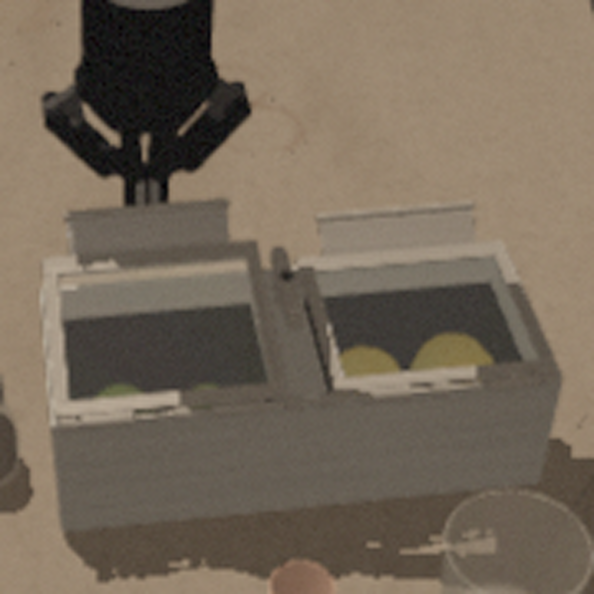

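The lime lid is rising with the finger. It is about 0.15 rad open, and the near lid and the caddy are unmoved. I carry on along the arc.

Request:
{"op": "apply_moves", "data": {
  "deltas": [
    [1,0.35,0,-0.5,0],
    [1,0.35,0,-0.5,0],
    [1,0.35,0,-0.5,0],
    [1,0.4,0,-0.5,0],
    [1,0.4,0,-0.4,0]
  ]
}}

```text
t: 8.58
tcp_pos: [616.3, 104.2, 166.9]
orientation: [0.638, 0.77, -0.0, 0.025]
contact_force: [0.9, -9.4, 3.5]
opening: 0.1
```

```bash
cat >> w.py <<'E'
ps=np.arccos(np.clip((63-q[0]-14)/145,-1,1));print("psi",ps.round(3),"edge above tip",round(103+145*np.sin(ps)-q[2]+17,1))
E
python3 w.py [-62,-80,190]
```

```text
t 8.58 caddy xyz [-80.2 -80.5 166.9] yaw err 0.002 F [-9.4  0.8  3.5] op 0.1 tilt -0.9987 tip 17.0 j [ 0.06  0.58  1.38 -0.04  1.15 -0.11]
[-62,-80,190] tool cm [ 1.72  0.03 -2.38]
psi 0.472 edge above tip 19.0
```

Request:
{"op": "apply_moves", "data": {
  "deltas": [
    [1,0.3,0,-0.7,0],
    [1,0.35,0,-0.7,0],
    [1,0.35,0,-0.6,0],
    [1,0.4,0,-0.6,0]
  ]
}}

```text
t: 8.92
tcp_pos: [612.7, 119.5, 194.9]
orientation: [0.638, 0.77, 0.0, 0.026]
contact_force: [0.3, -1.3, -0.4]
opening: -0.1
```

```bash
python3 w.py [-41,-80,210]
```

```text
t 8.92 caddy xyz [-64.5 -79.8 194.9] yaw err 0.001 F [-1.4 -0.1 -0.4] op -0.1 tilt -0.9986 tip 17.0 j [ 0.09  0.55  1.34 -0.04  1.21 -0.09]
[-41,-80,210] tool cm [ 2.29  0.08 -1.6 ]
psi 0.671 edge above tip 15.3
```

Request:
{"op": "apply_moves", "data": {
  "deltas": [
    [1,0.45,0,-0.4,0],
    [1,0.5,0,-0.4,0],
    [1,0.5,0,-0.4,0],
    [1,0.5,0,-0.35,0],
    [1,0.5,0,-0.3,0]
  ]
}}

```text
t: 9.33
tcp_pos: [608.5, 143.5, 218.8]
orientation: [0.638, 0.77, -0.0, 0.031]
contact_force: [0.5, -4.5, 3.2]
opening: -0.1
```

```bash
python3 w.py [-17,-80,225]
```

```text
t 9.33 caddy xyz [-40.1 -80.  218.8] yaw err 0.0 F [-4.6  0.3  3.2] op -0.1 tilt -0.9981 tip 17.0 j [ 0.13  0.53  1.31 -0.05  1.26 -0.04]
[-17,-80,225] tool cm [ 2.28  0.03 -0.73]
psi 0.909 edge above tip 15.5
```

Request:
{"op": "apply_moves", "data": {
  "deltas": [
    [1,0.5,0,-0.25,0],
    [1,0.5,0,-0.25,0],
    [1,0.5,0,-0.25,0],
    [1,0.5,0,-0.2,0],
    [1,0.5,0,-0.15,0]
  ]
}}

```text
t: 9.75
tcp_pos: [602.5, 172.8, 229.9]
orientation: [0.637, 0.77, 0.001, 0.03]
contact_force: [0.3, -0.8, 2.1]
opening: -0.4
```

```bash
python3 w.py [10,-80,225];python3 - <<'E'
from h import *
import cv2
d=get_image("side")["img"][80:300,215:395,::-1]
cv2.imwrite("pics/m5.png",cv2.resize(d,None,fx=2.7,fy=2.7,interpolation=2))
E
```

```text
t 9.75 caddy xyz [-10.2 -79.5 229.9] yaw err 0.001 F [-0.8 -0.2  2.1] op -0.4 tilt -0.9982 tip 17.0 j [ 0.18  0.53  1.28 -0.05  1.29  0.  ]
[10,-80,225] tool cm [2.04 0.03 0.4 ]
psi 1.15 edge above tip 22.5
```

View pics/m5.png

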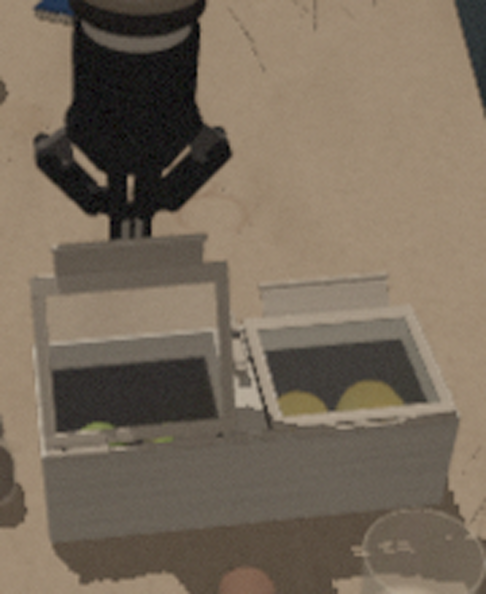

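The lime lid is up about 1 rad, resting on the finger. I push on toward upright.

Request:
{"op": "apply_moves", "data": {
  "deltas": [
    [1,0.5,0,-0.05,0],
    [1,0.5,0,-0.05,0],
    [1,0.5,0,-0.05,0],
    [1,0.5,0,-0.05,0],
    [1,0.5,0,-0.05,0],
    [1,0.5,0,-0.05,0],
    [1,0.4,0,-0.05,0]
  ]
}}

```text
t: 10.38
tcp_pos: [596.0, 206.7, 239.8]
orientation: [0.638, 0.769, 0.001, 0.035]
contact_force: [-0.0, -1.5, 4.0]
opening: 0.0
```

```bash
python3 w.py [50,-80,228]
```

```text
t 10.38 caddy xyz [ 24.3 -79.4 239.8] yaw err 0.0 F [-1.5  0.3  4. ] op 0.0 tilt -0.9976 tip 17.0 j [ 0.24  0.53  1.26 -0.06  1.32  0.06]
[50,-80,228] tool cm [2.63 0.01 1.04]
psi 1.399 edge above tip 23.1
```

Request:
{"op": "apply_moves", "data": {
  "deltas": [
    [1,0.5,0,0.05,0],
    [1,0.5,0,0.05,0],
    [1,0.5,0,0.05,0],
    [1,0.4,0,0.05,0],
    [1,0.4,0,0.05,0]
  ]
}}

```text
t: 10.8
tcp_pos: [591.2, 232.2, 241.2]
orientation: [0.638, 0.769, 0.004, 0.036]
contact_force: [-0.3, -0.4, -0.7]
opening: -0.0
```

```bash
python3 w.py [58,-80,228]
```

```text
t 10.8 caddy xyz [ 50.2 -79.4 241.2] yaw err -0.0 F [-0.3  0.4 -0.7] op -0.0 tilt -0.9974 tip 17.0 j [ 0.28  0.53  1.24 -0.06  1.32  0.11]
[58,-80,228] tool cm [ 0.84 -0.01  1.28]
psi 1.579 edge above tip 23.8
```

Request:
{"op": "apply_moves", "data": {
  "deltas": [
    [1,0.3,0,0.05,0],
    [1,0.3,0,0.05,0],
    [1,0.3,0,0.05,0],
    [1,0.3,0,0.05,0],
    [1,0.3,0,0.05,0],
    [1,0.3,0,0.05,0],
    [1,0,0,0,0]
  ]
}}

```text
t: 11.38
tcp_pos: [586.2, 253.0, 233.4]
orientation: [0.637, 0.77, 0.002, 0.033]
contact_force: [0.1, -0.8, 0.8]
opening: 0.3
```

```bash
python3 w.py [58,-80,228];python3 - <<'E'
from h import *
import cv2
d=get_image("side")["img"][80:300,205:395,::-1]
cv2.imwrite("pics/m6.png",cv2.resize(d,None,fx=2.7,fy=2.7,interpolation=2))
E
```

```text
t 11.38 caddy xyz [ 71.6 -78.3 233.4] yaw err 0.001 F [-0.8  0.1  0.8] op 0.3 tilt -0.9978 tip 17.0 j [ 0.31  0.55  1.24 -0.06  1.32  0.14]
[58,-80,228] tool cm [-1.34  0.14  0.62]
psi 1.728 edge above tip 29.8
```

View pics/m6.png

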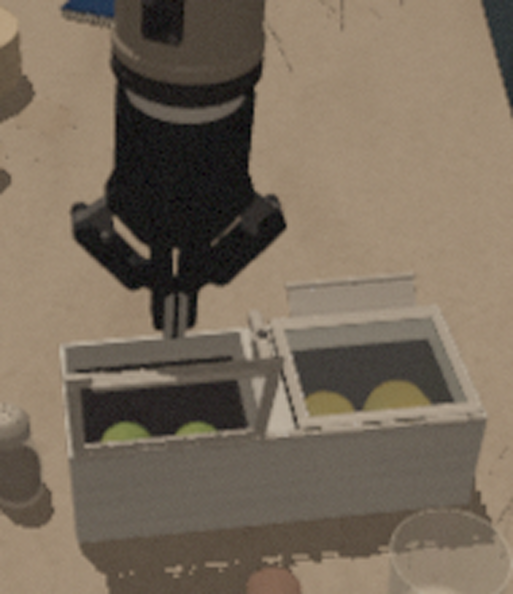

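The lime lid has gone past upright and leans back; its top edge shows as the line at about (75–240,375). I withdraw the hand forward and up, then check.

Request:
{"op": "apply_moves", "data": {
  "deltas": [
    [1,-1,0,0,0],
    [1,-2,0,-0.3,0],
    [1,-3,0,-0.5,0],
    [1,-3,0,-0.5,0],
    [1,-3,0,-0.5,0],
    [1,-3,0,-0.5,0],
    [1,-3,0,-0.5,0],
    [1,-3,0,0,0],
    [1,-3,0,0,0],
    [1,-2,0,0,0],
    [1,0,0,0,0],
    [1,0,0,0,0],
    [1,0,0,0,0]
  ]
}}

```text
t: 12.52
tcp_pos: [634.0, -23.2, 277.6]
orientation: [0.639, 0.769, 0.001, 0.036]
contact_force: [0.4, 0.2, 0.4]
opening: 0.2
```

```bash
python3 w.py;python3 - <<'E'
from h import *
import cv2
S=get_image("side");T=get_image("top")
P=lambda d,th:proj(d,c2w([522.4,168.2,1.756],[[63+145*np.sin(th+.1175-np.pi/2),y,103+145*np.cos(th+.1175-np.pi/2)] for y in(-130,-30)]))
for n,d,x,y in(("s",S,205,120),("t",T,170,150)):
    for th in(1.57,1.75,1.85,1.95):print(n,th,((P(d,th)-[x,y])*2.1).round().tolist())
d=S["img"][120:305,205:395,::-1];e=T["img"][150:335,170:350,::-1]
cv2.imwrite("pics/m7.png",np.hstack([cv2.resize(a,None,fx=2.1,fy=2.1,interpolation=2) for a in(d,e)]))
E
```

```text
t 12.52 caddy xyz [-208.6  -74.5  277.6] yaw err -0.002 F [ 0.1 -0.4  0.4] op 0.2 tilt -0.9974 tip 17.0 j [-0.14  0.5   1.2  -0.04  1.38 -0.32]
psi 0.0 edge above tip -157.6
s 1.57 [[70.0, 156.0], [198.0, 145.0]]
s 1.75 [[73.0, 183.0], [203.0, 171.0]]
s 1.85 [[75.0, 199.0], [206.0, 188.0]]
s 1.95 [[76.0, 217.0], [209.0, 205.0]]
t 1.57 [[56.0, 50.0], [75.0, 168.0]]
t 1.75 [[27.0, 56.0], [45.0, 174.0]]
t 1.85 [[11.0, 60.0], [30.0, 177.0]]
t 1.95 [[-3.0, 65.0], [15.0, 181.0]]
```

View pics/m7.png

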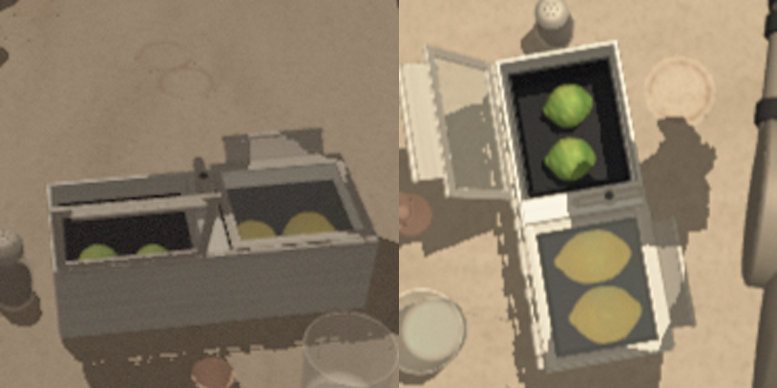

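```bash
python3 -c "
from bench import manip
print(manip.hand_in())"
```

```text
the job is handed in; nothing more can be done
None
```

The lime side of the caddy is open and I handed the job in at about 12.5 s of the 58 s allowed. The hand-in gave no verdict.

The limes turned out to be in the far well. I pushed the catch round to its stop with the closed fingertips. I then lifted the far lid from its lip with the side of the fingers, eased it past upright, and drew the hand clear.

Last checks, from the final side and top pictures:
- **Lime lid:** its edge sits where the calibration predicts for 1.95 rad, so it is leaning on its stop with nothing holding it.
- **Lemon lid and catch:** the lemon lid is shut and the catch lies along the web.
- **Caddy:** comparing one corner by eye, it moved about 3 mm at most, against the 30 mm limit.
- **Bystanders and fruit:** the shaker, jigger, tumbler and fruit looked unmoved. I did not measure them again.
- **Forces:** the highest force I read between moves was about 10 N, and it was near zero at the end.

Two things were not as planned. The tool tilted about 0.07 rad under contact while lifting, with no visible effect. I also did not measure the lid's speed: I pushed slowly past upright, but its last short fall to the stop was free.

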